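# Shim the rocking power supply

### The job

The bench power supply has lost the rubber pad of its front left foot, so it leans onto that corner and rocks. Push the plastic wedge in under that bare foot until the case stands level and firm on all four corners, then press down firmly on the top of the case at the diagonally opposite corner (rear right) to check that it no longer rocks, and move clear. Only push and press with the fingers: do not grip or lift anything, do not shove the power supply along the bench, and leave the things around it alone.

Things in the scene. Friction and masses are not known exactly. Their poses are not given: they have to be found in the camera images.
- power_supply: Bench power supply, loose, 3.5 kg: grey case 170 mm deep (x) x 200 wide (y), underside 18 and top 108 mm above its soles; knobs to x=-104 mm, rear fins to x=+105 mm. Origin: middle of the case, in the plane of the soles; x to its rear, y to its left, z up (vertical = level). Feet at x=+-65, y=+-80 mm, rubber but for the front left one. Starts leaning 0.07 rad onto that foot, rear right foot 7 mm off the bench.
- bare_foot (a point): Lowest point of the bare foot, front left of the power supply (axes as the power supply's): a domed metal boss of radius 11 mm, 20 mm in from the case's left side, 7 mm shorter than the other feet. On the bench at the start; 7 mm above it when the case is level. It bears about 3 N until then; lifting the corner beyond level takes about 17 N.
- check_corner (a point): Point on the plain flat top of the case at its rear right corner, 10 to 15 mm inside the foot there: where to press straight down for the check, held for half a second with about 6 to 20 N (3 N would rock it if the wedge were loose).
- wedge: Grey plastic levelling wedge, loose, 50 g, 140 mm long (x) x 44 wide (y), 2 mm thick at the nose (x=+70 mm), rising evenly to 18 mm at the back (x=-70 mm). Origin: centre of its underside; x to the nose, z up. Starts left of the case, nose towards the bare foot, up to 0.25 rad off square and 20 mm off line. Smooth (friction 0.3), does not slip back. When the case is level the nose is about 40 to 50 mm past the foot's middle.
- wedge_back (a point): Middle of the wedge's upright flat back face (44 mm wide, 18 high), 9 mm up: push here along the wedge's +x. The push takes up to 3 N while it lifts the corner and rises quickly past 4 N once the case is firm on all four; at some 7 N or more the case begins to slide. When home it stands about 75 mm outside the case's left side.
- driver_red: Screwdriver with a red handle, 163 mm long along y, lying in front of the power supply, loose, to be left alone. Origin: centre of its underside.
- tin_tip: Round tin with a grey lid, 36 mm across, 18 mm high, standing beyond the wedge, loose, to be left alone. Origin: centre of its underside.

How it is judged:
By the outcome, as a careful person would: the job done as asked, in the order asked, and still so for the second after the job is handed in, with the robot touching nothing.
It also fails if it takes over 72 s, if anything falls off the work surface, if the arm or the gripper's body presses on something with over 40 N, if the wrist force passes 120 N, or if a joint passes its speed limit or range.

### The arm

A 6-joint arm with a two-finger parallel gripper is mounted at the origin on a cart in front of the work surface, level with it; the furniture and walls round the work are solid. World frame = base frame: x ahead of the robot, y to its left, z up, the work surface at z = 0. Lengths are in m, angles in rad, forces in N, time in s.
With the tool pointing down it reaches from about 0.25 to 0.775 m from the base axis. Payload 4 kg.
Tool frame: the origin (TCP) lies midway between the tips of the shut fingers; the grasp point (between the pads) lies 19 mm behind it; y points along the fingers, x is the direction in which the jaws open and shut, and the axes are right-handed (so a half turn about y gives the same grasp; the last joint's range is limited). The gripper opens to 94 mm and grips with 3 to 60 N. Pads are 16 mm wide; open, the fingers measure 119 mm over their backs; the gripper's body (75 mm by 177 mm) begins 78 mm behind the grasp point.
Start: joints at [-1.401, 0.087, 1.371, -0, 1.684, -0.103], TCP at [0.148, -0.53, 0.206] pointing down, gripper open.
Joint ranges: [-3.1, 3.1], [-0.76, 2.03], [0.27, 2.55], [-1.08, 4.22], [0.17, 2.65], [-2.57, 2.57]. Speed limits (rad/s): [2.79, 2.79, 3.14, 3.14, 3.14, 3.14].

### API

Orientations are given as [roll, pitch, yaw] about the fixed x, y, z axes, in that order (R = Rz(yaw) Ry(pitch) Rx(roll)).
In Python, from bench import robot, snapshot, camera_info, ticket gives the robot as it stands.
- The arm moves only by the shell command python3 -m creep 'ROWS'. ROWS is JSON, a list of rows, each an object with "slide": the shift along the tool's x, y, z in mm, a list of three; "roll": the turn about the tool's y in degrees; "grip": the closure, from 0 (fully open) to 1 (shut). In form: [{"slide": [x, y, z], "roll": roll, "grip": grip}, ...]. A call has 1 to 20 rows; each row is the pose to reach, as a shift and turn from the pose commanded when the call began, along the tool's axes at that moment; what a row does not reach only later rows make up. A row lasts 1/12 s, in which the tool goes at most 41.7 mm and 7.16 degrees, less where a joint would pass 70% of its speed; a pose out of reach is approached as far as the arm can. A call with a gripper value outside its range is refused whole. The fingers move at their own pace and stop on an object; the grip force is fixed at half the most. Time passes only in rows, so rows that repeat a pose let the fingers close. It gives the time, the measured TCP pose, the force and the opening at its end, in the units of the state.
- robot.get_obs(): the state, without advancing time (a new reading comes with each control period).
- snapshot(name): name is "scene" or "side" or "wrist"; returns the picture (384x512x3 uint8, red, green, blue); there is no depth.
- camera_info(name): a dict with "fx", "fy", "cx", "cy" (pixels), "cam_to_world" (4x4, takes a point from camera to world coordinates). Camera axes: x right, y down, z forward; pixel columns grow to the right and rows downward; lengths in m; the calibration is good to about 2 mm. The wrist camera is an equidistant fisheye: a pixel r from the principal point sees the ray r / f radians off the axis. A picture is of the moment at which its call begins: read the wrist's pose just before it. camera_info takes no time and is no camera call; for the wrist camera it gives the pose at the moment of the call.
- ticket.close_job(): hands the job in, once; it reports no verdict.
The state is a dict: "time": time; "joint_positions": joint angles; "qvel": joint speeds; "joint_torque": joint torques, N m; "tool_pos": TCP position; "ee_rot": TCP orientation; "wrist_force": force on the tool from outside, world axes, zero at the start; "wrist_torque": the same for the moment, N m; "width": finger opening in m.
Only numpy, scipy, OpenCV 4.12 (cv2) and the standard library are available. Lean on these libraries where they do the work, as an engineer would, in place of code of your own. Each camera call takes 0.05 s, during which the arm holds its last target.

## Working session

There is one attempt and no reset: what is moved stays moved. The work goes in short steps, Python scripts to look and compute and a shell command to move; the robot and the scene stay as the last step left them, time stands still between calls to the robot, and variables do not carry over. Pictures are saved under pics/ and viewed, and the job is handed in when it is done.

```bash
mkdir -p pics; ls
python3 - <<'E'
from bench import robot, snapshot, camera_info
import cv2
o=robot.get_obs()
print(o['time'],o['tool_pos'],o['ee_rot'],o['wrist_force'],o['width'])
for n in ['scene','side','wrist']:
    ci=camera_info(n); print(n,ci)
    cv2.imwrite(f'pics/{n}0.png',snapshot(n)[:,:,::-1])
E
```

```text
pics
0.0 [ 0.14807642 -0.52912701  0.20430603] [-1.57057659  0.00220008 -1.29805416] [ 0.26990021 -0.06698623 -0.99889501] 0.09400340607192458
scene {'fx': 445.854745174635, 'fy': 445.854745174635, 'cx': 257.42712553711283, 'cy': 199.6112036493829, 'cam_to_world': array([[ 0.86446064, -0.32061318,  0.38718856,  0.06839654],
       [-0.50248382, -0.57371165,  0.64681138, -0.7490088 ],
       [ 0.01475833, -0.75369896, -0.65705408,  0.86654485],
       [ 0.        ,  0.        ,  0.        ,  1.        ]])}
side {'fx': 390.4467378113512, 'fy': 390.4467378113512, 'cx': 258.1551089024912, 'cy': 189.17287602485297, 'cam_to_world': array([[-0.99992002,  0.01225081, -0.0031408 ,  0.51645916],
       [ 0.01083409,  0.70162931, -0.71245977,  0.75315598],
       [-0.00652453, -0.71243682, -0.70170593,  0.81643716],
       [ 0.        ,  0.        ,  0.        ,  1.        ]])}
wrist {'fx': 297.3186396354542, 'fy': 297.3186396354542, 'cx': 259.46317157632626, 'cy': 191.22946757196087, 'cam_to_world': array([[ 0.26901686, -0.92286713, -0.27558335,  0.22918625],
       [-0.96313102, -0.25863824, -0.07406017, -0.50660773],
       [-0.00292869,  0.2853463 , -0.95842001,  0.3829876 ],
       [ 0.        ,  0.        ,  0.        ,  1.        ]])}
```

View pics/scene0.png

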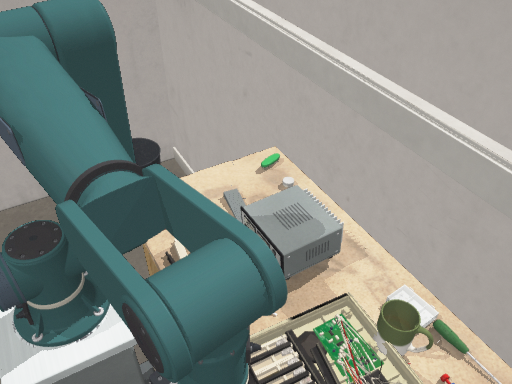

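View pics/side0.png

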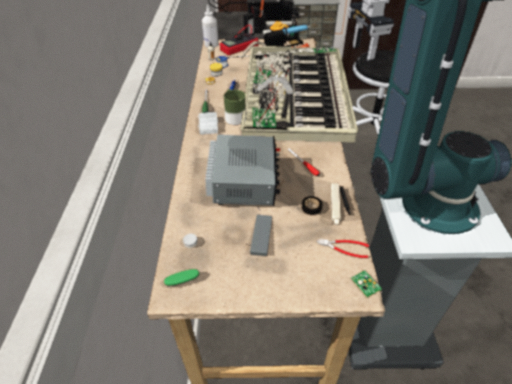

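View pics/wrist0.png

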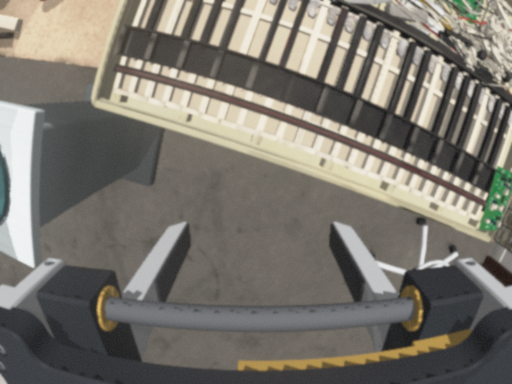

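Run:
```python
import cv2
a=cv2.imread('pics/side0.png')[120:300,150:390]
cv2.imwrite('pics/side0z.png',cv2.resize(a,None,fx=3.3,fy=3.3,interpolation=cv2.INTER_CUBIC))
a=cv2.imread('pics/scene0.png')[140:290,190:360]
cv2.imwrite('pics/scene0z.png',cv2.resize(a,None,fx=4,fy=4,interpolation=cv2.INTER_CUBIC))
```

```text
(no output)
```

View pics/side0z.png

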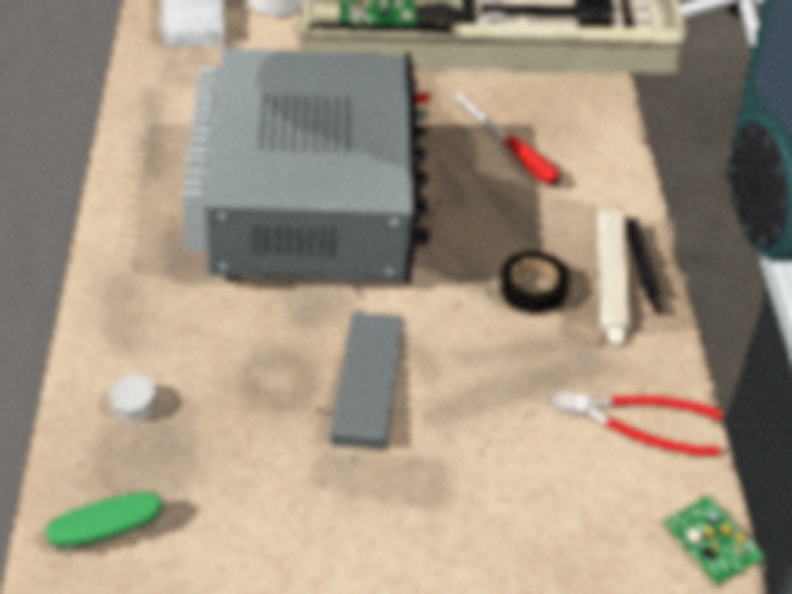

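View pics/scene0z.png

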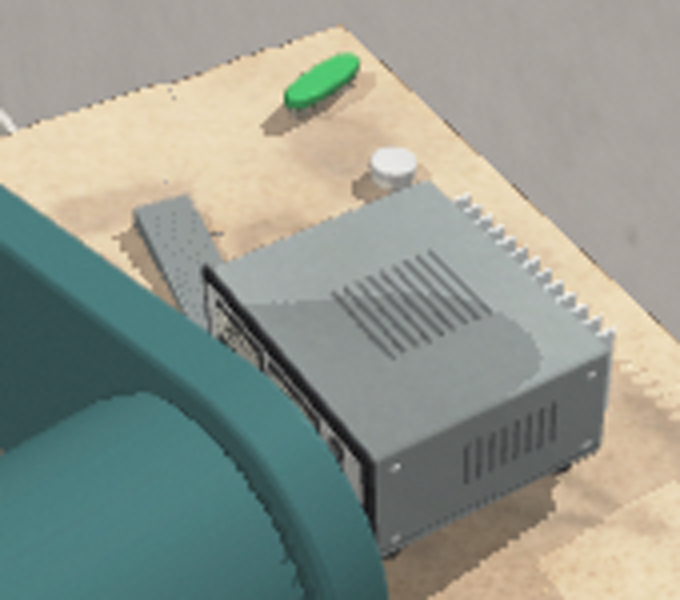

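```bash
cat > h.py <<'E'
import numpy as np
from bench import robot, snapshot, camera_info
def ray(n,u,v):
    c=camera_info(n);T=c['cam_to_world']
    x,y=(u-c['cx'])/c['fx'],(v-c['cy'])/c['fy']
    if n=='wrist':
        r=np.hypot(x,y); d=np.array([np.sin(r)*x/r,np.sin(r)*y/r,np.cos(r)])
    else: d=np.array([x,y,1.])
    return T[:3,3],T[:3,:3]@d
def onz(n,u,v,z):
    o,d=ray(n,u,v); return o+d*(z-o[2])/d[2]
E
python3 - <<'E'
from h import *
np.set_printoptions(precision=4,suppress=True)
f=lambda x,y:((x+.5)/3.3-.5+150,(y+.5)/3.3-.5+120)
for nm,x,y,z in [('noseL',352,313,.002),('noseR',402,317,.002),('backL',333,438,.018),('backR',388,443,.018),('back0L',333,445,0),('back0R',388,448,0),
 ('rr',225,50,.113),('fr',408,52,.109),('fl',412,210,.099),('rl',207,208,.105),
 ('bot fl',410,280,.011),('bot rl',211,275,.015),('tin',132,382,.018)]:
    print(nm,onz('side',*f(x,y),z))
g=lambda x,y:((x+.5)/4-.5+190,(y+.5)/4-.5+140)
for nm,x,y,z in [('backR',135,212,.018),('backL',188,196,.018),('fl',210,268,.099),('rl',425,183,.105),('rr',610,340,.113),('fr',375,462,.108)]:
    print('sc',nm,onz('scene',*g(x,y),z))
E
```

```text
noseL [0.519  0.0268 0.002 ]
noseR [0.4769 0.032  0.002 ]
backL [0.5343 0.1676 0.018 ]
backR [0.4928 0.1729 0.018 ]
back0L [0.5347 0.161  0.    ]
back0R [0.4923 0.1645 0.    ]
rr [ 0.6315 -0.1951  0.113 ]
fr [ 0.4654 -0.1942  0.109 ]
fl [0.4696 0.0032 0.099 ]
rl [0.634  0.0042 0.105 ]
bot fl [ 0.469  -0.0021  0.011 ]
bot rl [ 0.6394 -0.0071  0.015 ]
tin [0.6932 0.111  0.018 ]
sc backR [0.4966 0.1623 0.018 ]
sc backL [0.5394 0.1596 0.018 ]
sc fl [0.4725 0.002  0.099 ]
sc rl [0.6374 0.0006 0.105 ]
sc rr [ 0.6455 -0.1873  0.113 ]
sc fr [ 0.4705 -0.1967  0.108 ]
```

```bash
python3 -m creep '[{"slide":[-20,-10,18],"roll":-3,"grip":1},{"slide":[-50,-20,45],"roll":-6,"grip":1},{"slide":[-80,-30,72],"roll":-9,"grip":1},{"slide":[-110,-40,99],"roll":-12,"grip":1},{"slide":[-140,-40,126],"roll":-15,"grip":1},{"slide":[-170,-40,153],"roll":-18,"grip":1},{"slide":[-200,-40,180],"roll":-22,"grip":1},{"slide":[-230,-40,207],"roll":-25,"grip":1},{"slide":[-260,-40,234],"roll":-28,"grip":1},{"slide":[-290,-40,261],"roll":-31,"grip":1},{"slide":[-320,-40,288],"roll":-34,"grip":1},{"slide":[-350,-40,315],"roll":-38,"grip":1},{"slide":[-380,-40,342],"roll":-41,"grip":1},{"slide":[-410,-40,369],"roll":-44,"grip":1},{"slide":[-440,-40,396],"roll":-47,"grip":1},{"slide":[-470,-40,423],"roll":-51,"grip":1},{"slide":[-500,-40,450],"roll":-54,"grip":1},{"slide":[-530,-40,477],"roll":-57,"grip":1},{"slide":[-560,-40,504],"roll":-60,"grip":1},{"slide":[-590,-40,531],"roll":-64,"grip":1}]'
```

```text
time: 1.82
tool_pos: [0.5008, 0.1837, 0.2451]
ee_rot: [-1.571, 0.0, -0.177]
wrist_force: [0.2, -0.6, 0.0]
width: 0.0005
```

Run:
```python
from h import *
import cv2
o=robot.get_obs();print(o['time'],o['tool_pos'],o['ee_rot'])
w=snapshot('wrist');np.save('w1.npy',camera_info('wrist')['cam_to_world'])
cv2.imwrite('pics/w1.png',cv2.resize(w[:,:,::-1],None,fx=1.5,fy=1.5,interpolation=cv2.INTER_CUBIC))
a=snapshot('scene')[:,:,::-1];cv2.imwrite('pics/s1f.png',a)
```

```text
1.8167 [0.50084408 0.18369968 0.24505862] [-1.57127580e+00  2.62715780e-04 -1.77484223e-01]
```

View pics/w1.png

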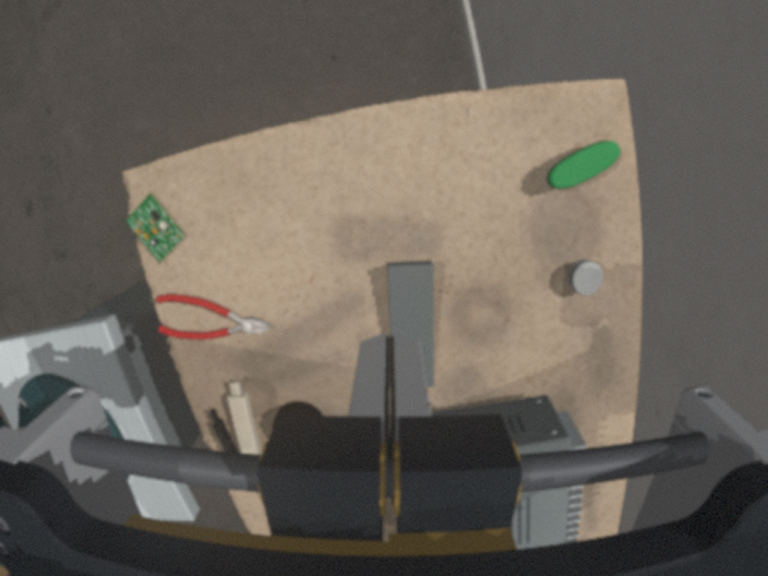

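View pics/s1f.png

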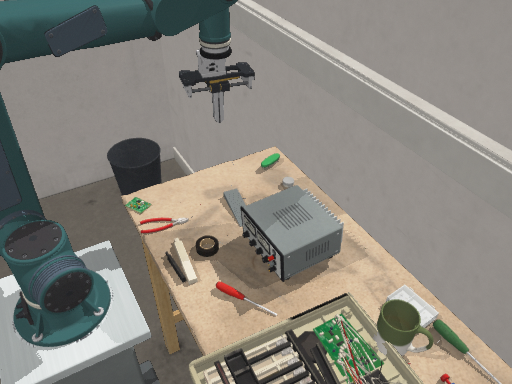

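Run:
```python
from h import *
import cv2
np.set_printoptions(precision=4,suppress=True)
f=lambda x,y:((x+.5)/1.5-.5,(y+.5)/1.5-.5)
for nm,x,y,z in [('bR',388,264,.018),('bL',432,262,.018),('noseL',433,386,.002),('Lmid',433,330,.01),('tin',588,271,.018),('case rl',552,399,.105)]:
    print(nm,onz('wrist',*f(x,y),z))
def z(n,img,x0,x1,y0,y1,k):
    cv2.imwrite(n,cv2.resize(img[y0:y1,x0:x1],None,fx=k,fy=k,interpolation=cv2.INTER_CUBIC))
z('pics/s1z.png',cv2.imread('pics/s1f.png'),200,360,170,290,5)
```

```text
bR [0.4972 0.1732 0.018 ]
bL [0.5379 0.1681 0.018 ]
noseL [0.5205 0.0292 0.002 ]
Lmid [0.5292 0.0971 0.01  ]
tin [0.6928 0.1332 0.018 ]
case rl [0.6197 0.0533 0.105 ]
```

View pics/s1z.png

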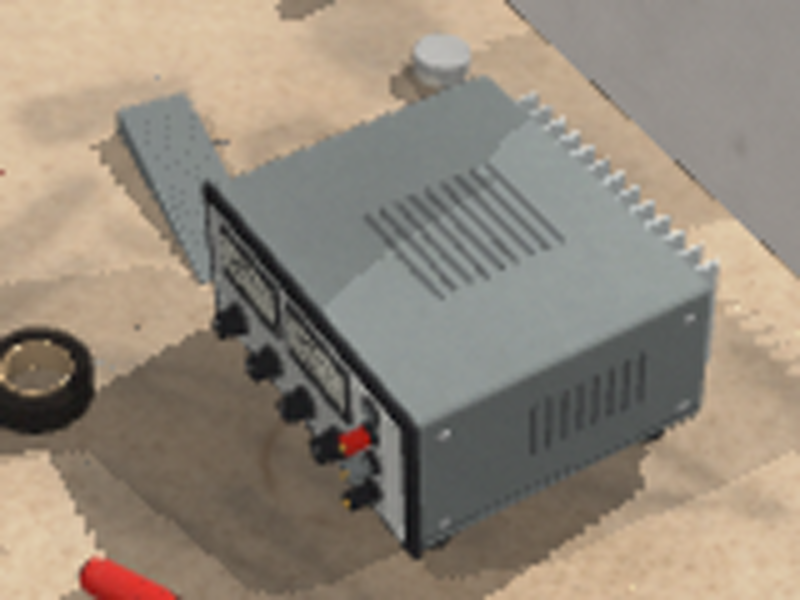

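```bash
python3 -m creep '[{"slide":[5,10,7],"roll":-1,"grip":1},{"slide":[10,30,14],"roll":-2,"grip":1},{"slide":[16,55,20],"roll":-3,"grip":1},{"slide":[16,80,20],"roll":-3,"grip":1},{"slide":[16,105,20],"roll":-3,"grip":1},{"slide":[16,130,20],"roll":-3,"grip":1},{"slide":[16,155,20],"roll":-3,"grip":1},{"slide":[16,175,20],"roll":-3,"grip":1},{"slide":[16,195,20],"roll":-3,"grip":1},{"slide":[16,210,20],"roll":-3,"grip":1},{"slide":[16,222,20],"roll":-3,"grip":1},{"slide":[16,230,20],"roll":-3,"grip":1},{"slide":[16,236,20],"roll":-3,"grip":1},{"slide":[16,239,20],"roll":-3,"grip":1},{"slide":[16,239,20],"roll":-3,"grip":1},{"slide":[16,239,20],"roll":-3,"grip":1}]'
python3 - <<'E'
from h import *
import cv2
o=robot.get_obs();print(o['time'],o['tool_pos'],o['ee_rot'],o['wrist_force'])
w=snapshot('wrist')
cv2.imwrite('pics/w2.png',cv2.resize(w[:,:,::-1],None,fx=1.5,fy=1.5,interpolation=cv2.INTER_CUBIC))
a=snapshot('side')[150:290,150:330,::-1];cv2.imwrite('pics/d2.png',cv2.resize(a,None,fx=4,fy=4,interpolation=cv2.INTER_CUBIC))
E
```

```text
time: 3.25
tool_pos: [0.5205, 0.1984, 0.0072]
ee_rot: [-1.57, -0.001, -0.129]
wrist_force: [0.5, 0.6, 0.5]
width: 0.0003
3.25 [0.52049878 0.19842837 0.00717886] [-1.57038366e+00 -1.27725585e-03 -1.28734380e-01] [0.54818343 0.58328372 0.50732438]
```

View pics/w2.png

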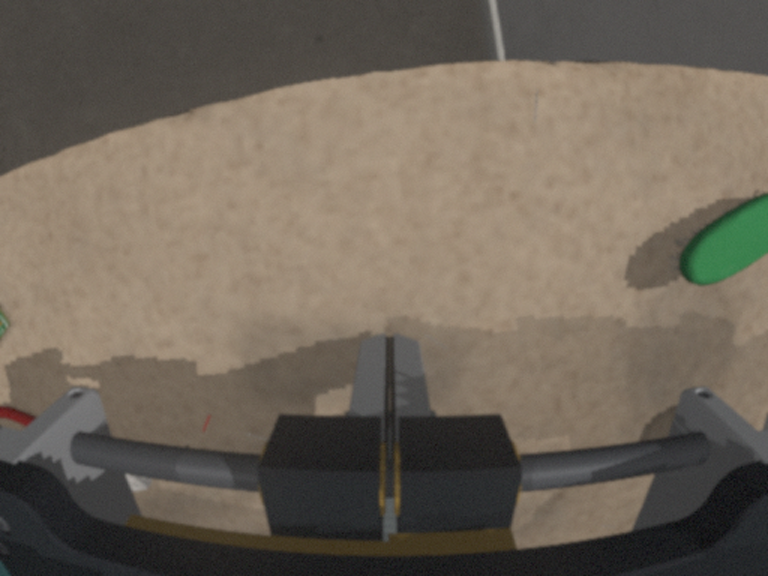

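View pics/d2.png

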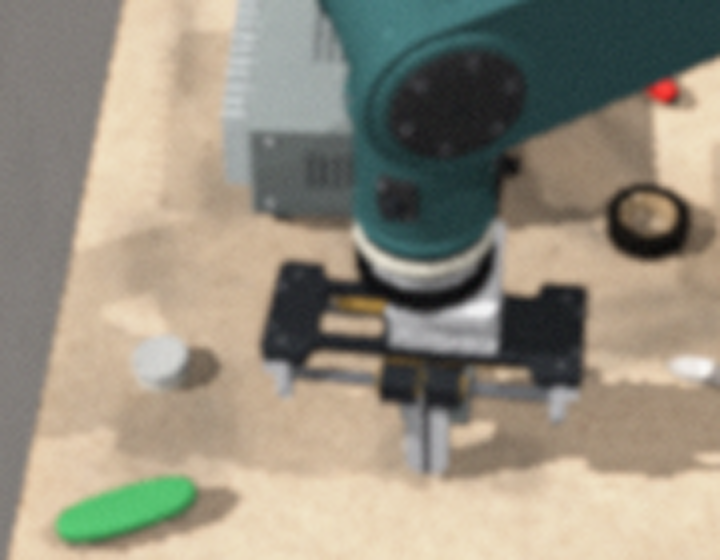

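```bash
python3 -m creep '[{"slide":[0,0,-4],"roll":0,"grip":1},{"slide":[0,0,-8],"roll":0,"grip":1},{"slide":[0,0,-12],"roll":0,"grip":1},{"slide":[0,0,-15],"roll":0,"grip":1},{"slide":[0,0,-18],"roll":0,"grip":1},{"slide":[0,0,-21],"roll":0,"grip":1},{"slide":[0,0,-24],"roll":0,"grip":1},{"slide":[0,0,-27],"roll":0,"grip":1},{"slide":[0,0,-30],"roll":0,"grip":1},{"slide":[0,0,-33],"roll":0,"grip":1},{"slide":[0,0,-36],"roll":0,"grip":1},{"slide":[0,0,-39],"roll":0,"grip":1},{"slide":[0,0,-42],"roll":0,"grip":1},{"slide":[0,0,-45],"roll":0,"grip":1},{"slide":[0,0,-48],"roll":0,"grip":1},{"slide":[0,0,-51],"roll":0,"grip":1},{"slide":[0,0,-54],"roll":0,"grip":1},{"slide":[0,0,-56],"roll":0,"grip":1},{"slide":[0,0,-57],"roll":0,"grip":1},{"slide":[0,0,-57],"roll":0,"grip":1}]'
python3 - <<'E'
from h import *
import cv2
o=robot.get_obs();print(o['time'],o['tool_pos'],o['ee_rot'],o['wrist_force'])
a=snapshot('scene')[130:290,190:370,::-1];cv2.imwrite('pics/s3.png',cv2.resize(a,None,fx=3.7,fy=3.7,interpolation=cv2.INTER_CUBIC))
a=snapshot('side')[130:290,150:330,::-1];cv2.imwrite('pics/d3.png',cv2.resize(a,None,fx=3.7,fy=3.7,interpolation=cv2.INTER_CUBIC))
E
```

```text
time: 5.02
tool_pos: [0.5126, 0.1415, 0.0064]
ee_rot: [-1.571, 0.0, -0.129]
wrist_force: [-0.2, -0.1, -0.0]
width: 0.0006
5.0167 [0.51258437 0.1415247  0.00644018] [-1.57104856e+00  5.54528686e-06 -1.28915141e-01] [-0.23253199 -0.09921469 -0.0415622 ]
```

View pics/s3.png

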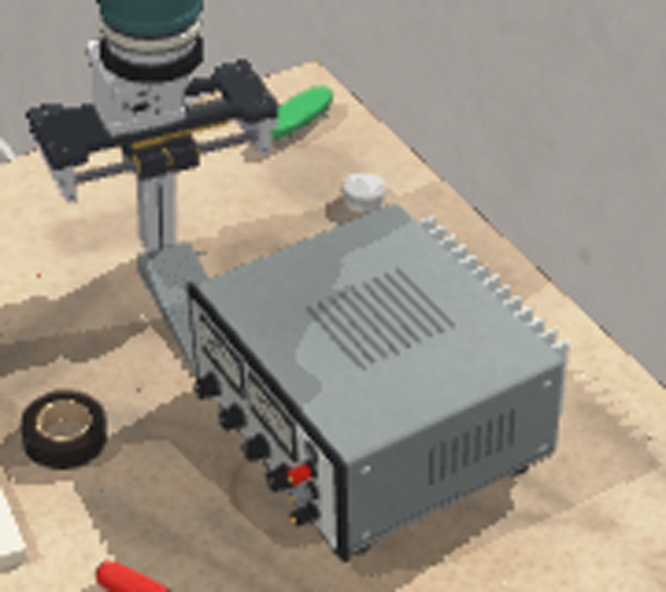

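View pics/d3.png

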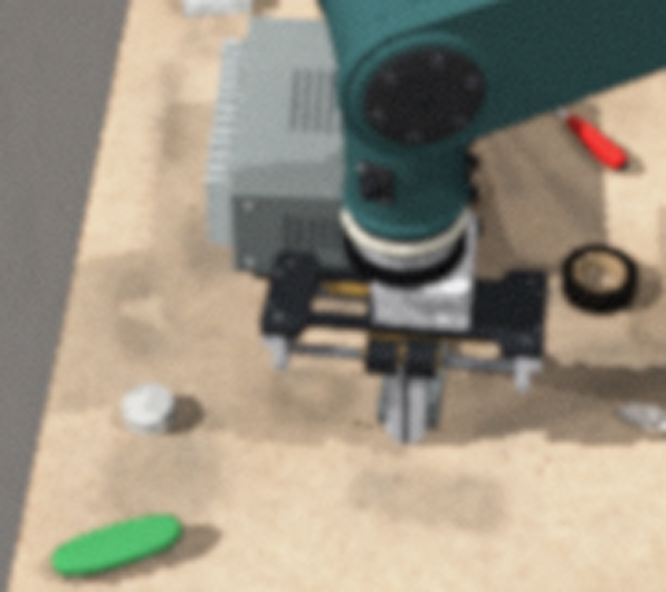

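```bash
python3 -m creep '[{"slide":[0,0,-2],"roll":0,"grip":1},{"slide":[0,0,-4],"roll":0,"grip":1},{"slide":[0,0,-6],"roll":0,"grip":1},{"slide":[0,0,-8],"roll":0,"grip":1},{"slide":[0,0,-10],"roll":0,"grip":1},{"slide":[0,0,-12],"roll":0,"grip":1},{"slide":[0,0,-14],"roll":0,"grip":1},{"slide":[0,0,-16],"roll":0,"grip":1},{"slide":[0,0,-18],"roll":0,"grip":1},{"slide":[0,0,-20],"roll":0,"grip":1},{"slide":[0,0,-22],"roll":0,"grip":1},{"slide":[0,0,-24],"roll":0,"grip":1}]'
python3 -m creep '[{"slide":[0,0,-1.5],"roll":0,"grip":1},{"slide":[0,0,-3],"roll":0,"grip":1},{"slide":[0,0,-4.5],"roll":0,"grip":1},{"slide":[0,0,-6],"roll":0,"grip":1},{"slide":[0,0,-7.5],"roll":0,"grip":1},{"slide":[0,0,-9],"roll":0,"grip":1}]'
python3 - <<'E'
from h import *
import cv2
o=robot.get_obs();print(o['time'],o['tool_pos'],o['ee_rot'],o['wrist_force'])
a=snapshot('scene')[130:290,190:370,::-1];cv2.imwrite('pics/s4.png',cv2.resize(a,None,fx=3.7,fy=3.7,interpolation=cv2.INTER_CUBIC))
E
```

```text
time: 6.12
tool_pos: [0.5095, 0.1178, 0.0065]
ee_rot: [-1.571, -0.0, -0.129]
wrist_force: [0.3, 1.6, -0.3]
width: 0.0007
time: 6.62
tool_pos: [0.5084, 0.1089, 0.0065]
ee_rot: [-1.571, 0.0, -0.129]
wrist_force: [-0.5, 1.1, -0.2]
width: 0.0005
6.6167 [0.50835118 0.10893619 0.00645008] [-1.57091510e+00  8.28232188e-06 -1.28618342e-01] [-0.49336686  1.14832975 -0.22729958]
```

View pics/s4.png

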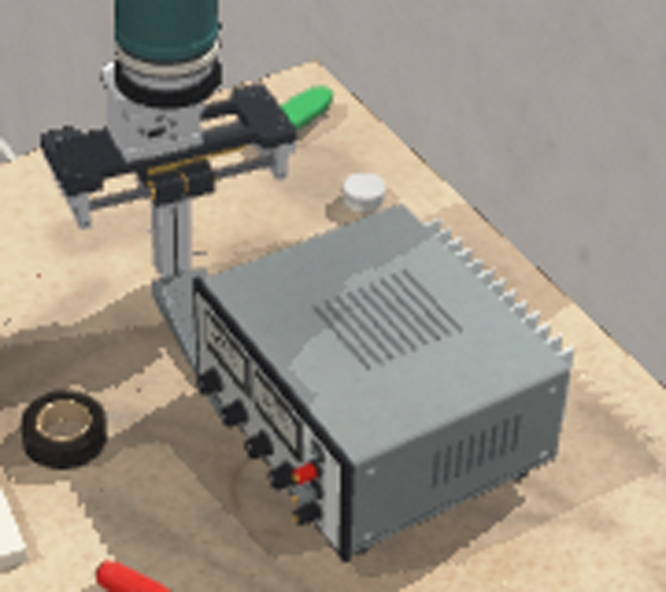

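```bash
python3 -m creep '[{"slide":[0,0,-1.5],"roll":0,"grip":1},{"slide":[0,0,-3],"roll":0,"grip":1},{"slide":[0,0,-4.5],"roll":0,"grip":1},{"slide":[0,0,-6],"roll":0,"grip":1},{"slide":[0,0,-7.5],"roll":0,"grip":1},{"slide":[0,0,-9],"roll":0,"grip":1},{"slide":[0,0,-10.5],"roll":0,"grip":1},{"slide":[0,0,-12],"roll":0,"grip":1}]'
python3 -m creep '[{"slide":[0,0,-1],"roll":0,"grip":1},{"slide":[0,0,-2],"roll":0,"grip":1},{"slide":[0,0,-3],"roll":0,"grip":1},{"slide":[0,0,-4],"roll":0,"grip":1},{"slide":[0,0,-5],"roll":0,"grip":1}]'
python3 - <<'E'
from h import *
for i in range(1):
    o=robot.get_obs();print(o['time'],o['tool_pos'],o['wrist_force'])
E
```

```text
time: 7.33
tool_pos: [0.5068, 0.0971, 0.0065]
ee_rot: [-1.571, -0.0, -0.129]
wrist_force: [0.1, 2.0, 0.1]
width: 0.0004
time: 7.75
tool_pos: [0.5062, 0.0922, 0.0065]
ee_rot: [-1.571, -0.0, -0.129]
wrist_force: [-0.0, 2.2, 1.1]
width: 0.0002
7.75 [0.50617365 0.0921769  0.00645721] [-0.01281831  2.21101307  1.06408292]
```

```bash
python3 -m creep '[{"slide":[0,0,-1],"roll":0,"grip":1},{"slide":[0,0,-2],"roll":0,"grip":1},{"slide":[0,0,-3],"roll":0,"grip":1}]'
python3 -m creep '[{"slide":[0,0,-1],"roll":0,"grip":1},{"slide":[0,0,-2],"roll":0,"grip":1},{"slide":[0,0,-2],"roll":0,"grip":1}]'
python3 - <<'E'
from h import *
import cv2
a=snapshot('scene')[130:290,190:370,::-1];cv2.imwrite('pics/s5.png',cv2.resize(a,None,fx=3.7,fy=3.7,interpolation=cv2.INTER_CUBIC))
E
```

```text
time: 8.0
tool_pos: [0.5058, 0.0892, 0.0065]
ee_rot: [-1.571, -0.0, -0.129]
wrist_force: [1.7, 2.2, -0.1]
width: 0.0005
time: 8.25
tool_pos: [0.5055, 0.087, 0.0064]
ee_rot: [-1.571, 0.0, -0.129]
wrist_force: [0.9, 0.6, -0.0]
width: 0.0007
```

View pics/s5.png

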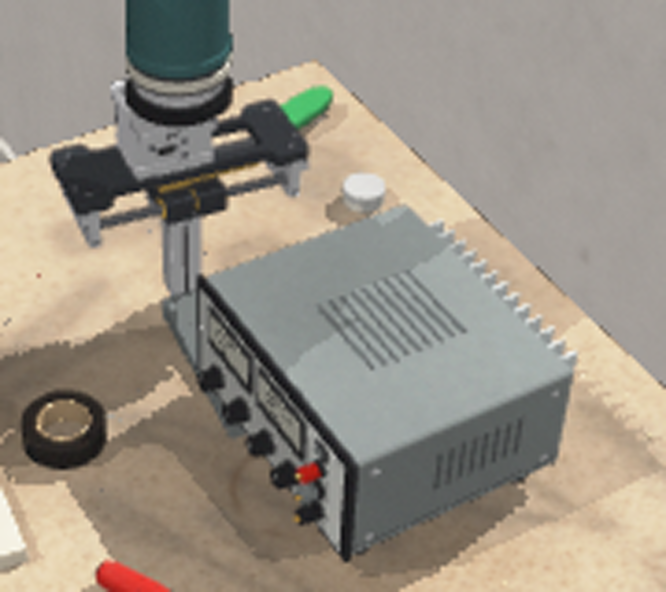

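```bash
for i in 1; do python3 -m creep '[{"slide":[0,0,-1],"roll":0,"grip":1}]'; python3 -m creep '[{"slide":[0,0,-1],"roll":0,"grip":1}]'; python3 -m creep '[{"slide":[0,0,-1],"roll":0,"grip":1}]';python3 -m creep '[{"slide":[0,0,-1],"roll":0,"grip":1}]';done | egrep "pos|force"
```

```text
tool_pos: [0.5055, 0.0864, 0.0065]
wrist_force: [0.8, 2.4, -0.2]
tool_pos: [0.5053, 0.0854, 0.0065]
wrist_force: [1.0, 1.9, 0.5]
tool_pos: [0.5052, 0.0844, 0.0065]
wrist_force: [-0.5, 0.7, -0.9]
tool_pos: [0.505, 0.0834, 0.0064]
wrist_force: [0.4, 2.2, 0.4]
```

```bash
for i in 1; do python3 -m creep '[{"slide":[0,0,-1],"roll":0,"grip":1}]'; python3 -m creep '[{"slide":[0,0,-1],"roll":0,"grip":1}]'; python3 -m creep '[{"slide":[0,0,-0.5],"roll":0,"grip":1}]';done | egrep "pos|force"
```

```text
tool_pos: [0.505, 0.0825, 0.0065]
wrist_force: [0.9, 3.8, -0.5]
tool_pos: [0.5049, 0.0819, 0.0065]
wrist_force: [0.4, 5.6, -0.6]
tool_pos: [0.5048, 0.0816, 0.0065]
wrist_force: [0.6, 5.4, -1.0]
```

Run:
```python
from h import *
import cv2
F=[]
for i in range(5):
    a=snapshot('scene'); o=robot.get_obs(); F.append(o['wrist_force']); 
print(np.round(F,1),o['tool_pos'],o['time'])
a=a[130:290,190:370,::-1];cv2.imwrite('pics/s6.png',cv2.resize(a,None,fx=3.7,fy=3.7,interpolation=cv2.INTER_CUBIC))
```

```text
[[ 0.2  5.2  0. ]
 [ 0.5  5.7  0. ]
 [ 1.   5.9 -0.3]
 [-0.1  5.9 -0.5]
 [ 0.8  5.4  0.1]] [0.50480188 0.08154323 0.00648009] 9.1333
```

View pics/s6.png

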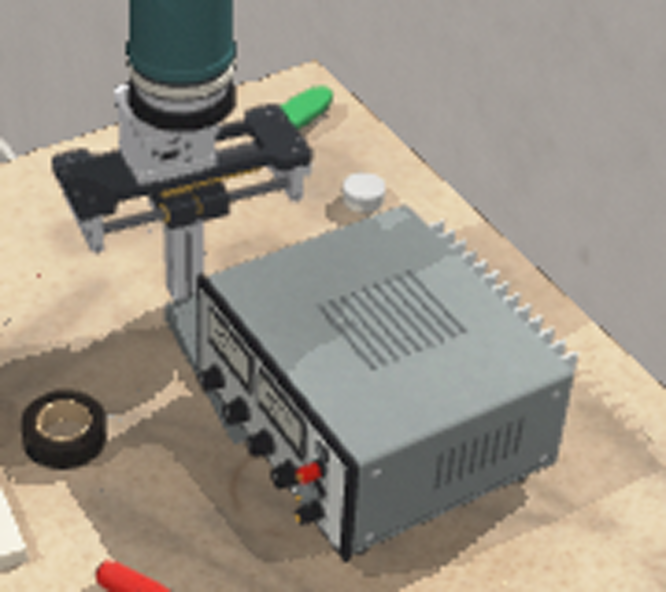

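```bash
python3 -m creep '[{"slide":[0,0,2],"roll":0,"grip":1},{"slide":[0,0,6],"roll":0,"grip":1},{"slide":[0,0,12],"roll":0,"grip":1},{"slide":[0,0,20],"roll":0,"grip":1},{"slide":[0,0,30],"roll":0,"grip":1},{"slide":[0,0,40],"roll":0,"grip":1},{"slide":[0,-10,50],"roll":0,"grip":1},{"slide":[0,-40,55],"roll":0,"grip":1},{"slide":[0,-75,55],"roll":0,"grip":1},{"slide":[0,-110,60],"roll":0,"grip":1},{"slide":[0,-145,80],"roll":0,"grip":1},{"slide":[0,-180,110],"roll":0,"grip":1},{"slide":[0,-215,140],"roll":0,"grip":1},{"slide":[0,-240,170],"roll":0,"grip":1},{"slide":[0,-250,200],"roll":0,"grip":1},{"slide":[0,-250,200],"roll":0,"grip":1}]'
python3 - <<'E'
from h import *
import cv2
o=robot.get_obs();print(o['time'],o['tool_pos'],o['wrist_force'])
a=snapshot('scene');cv2.imwrite('pics/s7f.png',a[:,:,::-1])
b=snapshot('side');cv2.imwrite('pics/d7f.png',b[:,:,::-1])
cv2.imwrite('pics/s7.png',cv2.resize(a[170:290,200:360,::-1],None,fx=5,fy=5,interpolation=cv2.INTER_CUBIC))
cv2.imwrite('pics/d7.png',cv2.resize(b[120:270,190:340,::-1],None,fx=4,fy=4,interpolation=cv2.INTER_CUBIC))
E
```

```text
time: 10.47
tool_pos: [0.5313, 0.2859, 0.2617]
ee_rot: [-1.564, -0.007, -0.122]
wrist_force: [-0.2, -0.6, -0.5]
width: 0.0005
10.4667 [0.5312904  0.28593404 0.26171601] [-0.1637304  -0.60938276 -0.45953436]
```

View pics/s7.png

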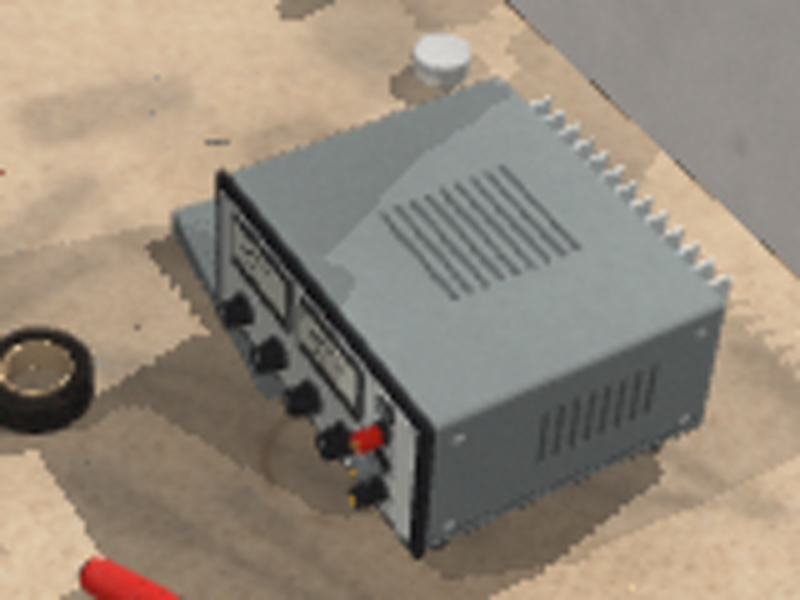

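View pics/d7.png

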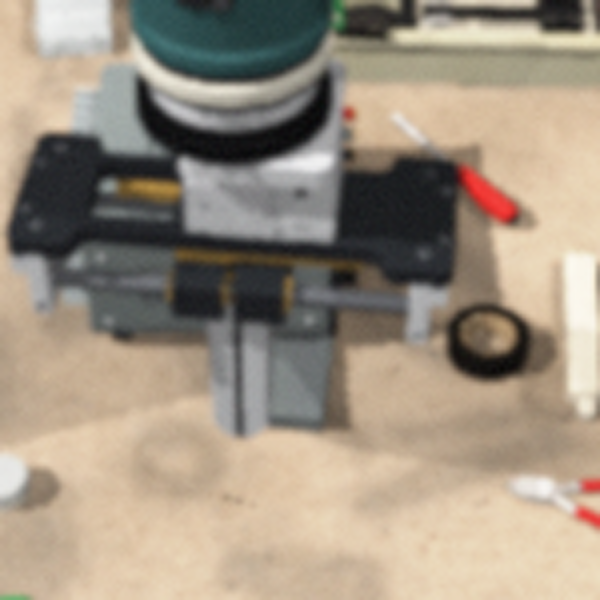

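Run:
```python
from h import *
np.set_printoptions(precision=4,suppress=True)
g=lambda x,y:((x+.5)/5-.5+200,(y+.5)/5-.5+170)
for nm,x,y,z in [('fl',224,172,.108),('rl',500,80,.108),('rr',727,292,.108),('fr',432,428,.108),('bot rr',702,430,.018),('bot fr',430,548,.018)]:
    print('sc',nm,onz('scene',*g(x,y),z))
f=lambda x,y:((x+.5)/4-.5+190,(y+.5)/4-.5+120)
for nm,x,y,z in [('rr',107,66,.108),('bot rl',94,325,.018),('bot fl',332,331,.018),('wedge bR',321,423,.018)]:
    print('sd',nm,onz('side',*f(x,y),z))
```

```text
sc fl [ 0.4777 -0.0008  0.108 ]
sc rl [ 0.6434 -0.0081  0.108 ]
sc rr [ 0.6481 -0.1963  0.108 ]
sc fr [ 0.4756 -0.1998  0.108 ]
sc bot rr [ 0.6428 -0.2033  0.018 ]
sc bot fr [ 0.4811 -0.1988  0.018 ]
sd rr [ 0.6363 -0.1953  0.108 ]
sd bot rl [ 0.6409 -0.0125  0.018 ]
sd bot fl [ 0.4727 -0.0038  0.018 ]
sd wedge bR [0.4832 0.0804 0.018 ]
```

```bash
python3 -m creep '[{"slide":[5,0,-15],"roll":0,"grip":1},{"slide":[15,0,-45],"roll":0,"grip":1},{"slide":[25,0,-80],"roll":0,"grip":1},{"slide":[36,0,-115],"roll":0,"grip":1},{"slide":[47,0,-150],"roll":0,"grip":1},{"slide":[58,0,-185],"roll":0,"grip":1},{"slide":[69,0,-220],"roll":0,"grip":1},{"slide":[80,0,-255],"roll":0,"grip":1},{"slide":[91,0,-290],"roll":0,"grip":1},{"slide":[102,0,-325],"roll":0,"grip":1},{"slide":[113,0,-360],"roll":0,"grip":1},{"slide":[124,0,-395],"roll":0,"grip":1},{"slide":[132,0,-420],"roll":0,"grip":1},{"slide":[138,0,-435],"roll":0,"grip":1},{"slide":[138,0,-435],"roll":0,"grip":1},{"slide":[138,0,-435],"roll":0,"grip":1}]'
python3 -m creep '[{"slide":[0,15,0],"roll":0,"grip":1},{"slide":[0,40,0],"roll":0,"grip":1},{"slide":[0,65,0],"roll":0,"grip":1},{"slide":[0,85,0],"roll":0,"grip":1},{"slide":[0,100,0],"roll":0,"grip":1},{"slide":[0,110,0],"roll":0,"grip":1},{"slide":[0,118,0],"roll":0,"grip":1},{"slide":[0,123,0],"roll":0,"grip":1},{"slide":[0,125,0],"roll":0,"grip":1},{"slide":[0,125,0],"roll":0,"grip":1}]'
python3 - <<'E'
from h import *
import cv2
o=robot.get_obs();print(o['time'],o['tool_pos'],o['wrist_force'])
a=snapshot('scene');cv2.imwrite('pics/s8f.png',a[:,:,::-1])
b=snapshot('side');cv2.imwrite('pics/d8f.png',b[:,:,::-1])
o=robot.get_obs();print(o['tool_pos'],o['wrist_force'])
cv2.imwrite('pics/s8.png',cv2.resize(a[130:290,200:380,::-1],None,fx=3.7,fy=3.7,interpolation=cv2.INTER_CUBIC))
cv2.imwrite('pics/d8.png',cv2.resize(b[100:280,170:350,::-1],None,fx=3.3,fy=3.3,interpolation=cv2.INTER_CUBIC))
E
```

```text
time: 11.9
tool_pos: [0.6108, -0.17, 0.2555]
ee_rot: [-1.57, 0.002, -0.13]
wrist_force: [0.2, 0.6, -0.0]
width: 0.0002
time: 12.73
tool_pos: [0.6117, -0.1696, 0.1319]
ee_rot: [-1.571, -0.001, -0.128]
wrist_force: [0.9, 0.4, -0.0]
width: 0.0004
12.7333 [ 0.61165563 -0.16958439  0.13189704] [ 0.85485709  0.44991159 -0.02155023]
[ 0.61201674 -0.17003734  0.13265607] [-0.70467997  0.11085136 -0.072797  ]
```

View pics/s8.png

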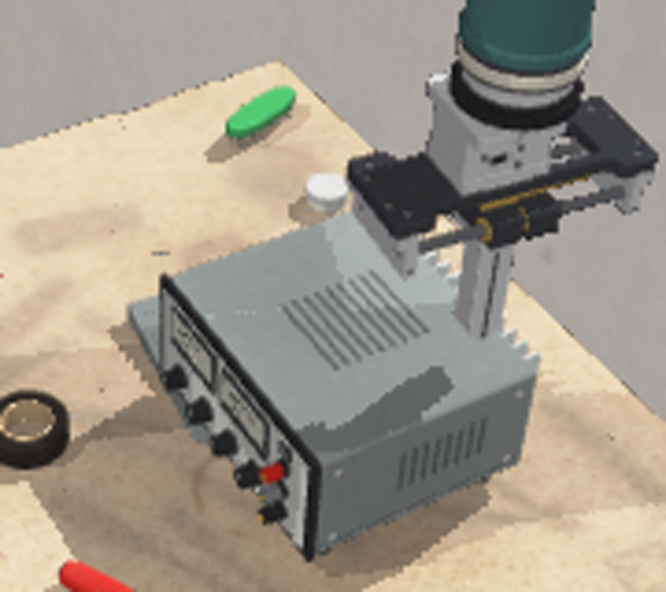

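View pics/d8.png

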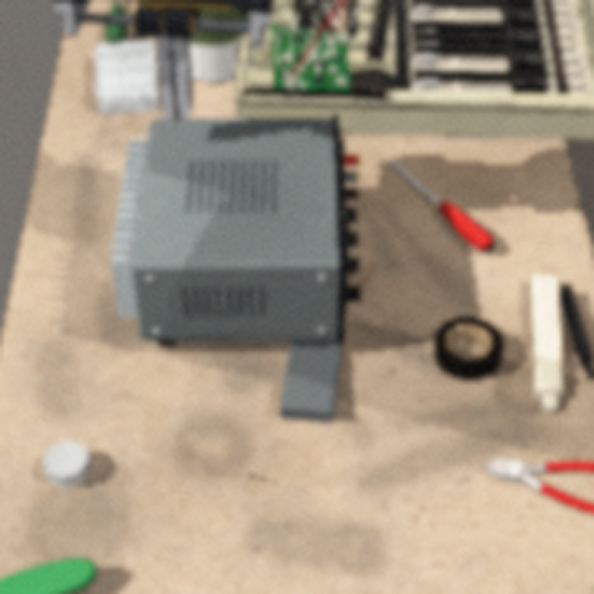

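Run:
```python
from h import *
np.set_printoptions(precision=4,suppress=True)
f=lambda x,y:((x+.5)/3.3-.5+170,(y+.5)/3.3-.5+100)
for nm,x,y,z in [('fl',342,266,.108),('rl',136,268,.108),('rr',152,121,.108),('fr',337,119,.108),('bl',142,335,.018),('fbl',340,340,.018),('wbL',283,411,.018),('wbR',331,412,.018)]:
    print(nm,onz('side',*f(x,y),z))
def proj(n,p):
    c=camera_info(n);T=np.linalg.inv(c['cam_to_world']);q=T[:3,:3]@p+T[:3,3];return np.array([c['fx']*q[0]/q[2]+c['cx'],c['fy']*q[1]/q[2]+c['cy']])
for z in(.108,.1325):
    p=np.array([.612,-.170,z])
    print('side zoom',(proj('side',p)+.5-[170,100])*3.3,'scene zoom',(proj('scene',p)+.5-[200,130])*3.7)
```

```text
fl [0.4729 0.0009 0.108 ]
rl [0.6381 0.0003 0.108 ]
rr [ 0.6382 -0.1944  0.108 ]
fr [ 0.4699 -0.1941  0.108 ]
bl [ 0.642  -0.0114  0.018 ]
fbl [ 0.4726 -0.0026  0.018 ]
wbL [0.5217 0.0757 0.018 ]
wbR [0.4829 0.0774 0.018 ]
side zoom [179.9414 137.6397] scene zoom [469.816  358.7573]
side zoom [178.058  115.4729] scene zoom [474.2283 331.7144]
```

```bash
python3 -m creep '[{"slide":[-1,5,2],"roll":0,"grip":1},{"slide":[-1,10,2],"roll":0,"grip":1},{"slide":[-1,14,2],"roll":0,"grip":1},{"slide":[-1,17,2],"roll":0,"grip":1},{"slide":[-1,19,2],"roll":0,"grip":1},{"slide":[-1,20,2],"roll":0,"grip":1},{"slide":[-1,20,2],"roll":0,"grip":1}]' | egrep "pos|force"; python3 -m creep '[{"slide":[0,0.5,0],"roll":0,"grip":1},{"slide":[0,1,0],"roll":0,"grip":1}]' | egrep "pos|force"
```

```text
tool_pos: [0.6105, -0.1678, 0.111]
wrist_force: [-0.2, 0.4, 0.0]
tool_pos: [0.6109, -0.1679, 0.1108]
wrist_force: [0.2, -0.5, 0.5]
```

```bash
for i in 1; do python3 -m creep '[{"slide":[0,0.5,0],"roll":0,"grip":1},{"slide":[0,1,0],"roll":0,"grip":1}]';python3 -m creep '[{"slide":[0,0.5,0],"roll":0,"grip":1},{"slide":[0,1,0],"roll":0,"grip":1}]'; python3 -m creep '[{"slide":[0,0.4,0],"roll":0,"grip":1}]';done | egrep "pos|force"
```

```text
tool_pos: [0.6108, -0.1679, 0.1097]
wrist_force: [-0.4, -1.2, 0.3]
tool_pos: [0.6107, -0.1678, 0.1085]
wrist_force: [0.1, -0.5, 0.4]
tool_pos: [0.6107, -0.1678, 0.1083]
wrist_force: [0.1, 0.1, 2.6]
```

Contact at z≈0.108, as expected for a level case.

```bash
for i in 1; do python3 -m creep '[{"slide":[0,0.5,0],"roll":0,"grip":1}]';python3 -m creep '[{"slide":[0,0.5,0],"roll":0,"grip":1}]'; done | egrep "pos|force"
```

```text
tool_pos: [0.6107, -0.1678, 0.1083]
wrist_force: [-1.1, 0.1, 4.4]
tool_pos: [0.6108, -0.1678, 0.1083]
wrist_force: [-1.6, 1.4, 6.9]
```

```bash
python3 -m creep '[{"slide":[0,0.5,0],"roll":0,"grip":1},{"slide":[0,1,0],"roll":0,"grip":1},{"slide":[0,1,0],"roll":0,"grip":1}]'| egrep "pos|force"; python3 -m creep '[{"slide":[0,0.3,0],"roll":0,"grip":1},{"slide":[0,0.3,0],"roll":0,"grip":1},{"slide":[0,0.3,0],"roll":0,"grip":1},{"slide":[0,0.3,0],"roll":0,"grip":1},{"slide":[0,0.3,0],"roll":0,"grip":1},{"slide":[0,0.3,0],"roll":0,"grip":1},{"slide":[0,0.3,0],"roll":0,"grip":1},{"slide":[0,0.3,0],"roll":0,"grip":1},{"slide":[0,0.3,0],"roll":0,"grip":1}]' | egrep "time|pos|force"
```

```text
tool_pos: [0.6108, -0.1678, 0.1083]
wrist_force: [-3.2, 1.2, 7.4]
time: 15.17
tool_pos: [0.6108, -0.1678, 0.1083]
wrist_force: [-2.8, 1.1, 8.7]
```

```bash
python3 -m creep '[{"slide":[-0.4,0.4,0],"roll":0,"grip":1},{"slide":[-0.4,0.8,0],"roll":0,"grip":1}]'| egrep "pos|force"; python3 -m creep '[{"slide":[0,0.1,0],"roll":0,"grip":1},{"slide":[0,0.1,0],"roll":0,"grip":1},{"slide":[0,0.1,0],"roll":0,"grip":1},{"slide":[0,0.1,0],"roll":0,"grip":1},{"slide":[0,0.1,0],"roll":0,"grip":1},{"slide":[0,0.1,0],"roll":0,"grip":1},{"slide":[0,0.1,0],"roll":0,"grip":1},{"slide":[0,0.1,0],"roll":0,"grip":1},{"slide":[0,0.1,0],"roll":0,"grip":1}]' | egrep "time|pos|force"
```

```text
tool_pos: [0.6108, -0.1679, 0.1082]
wrist_force: [-3.3, 2.1, 11.7]
time: 16.08
tool_pos: [0.6108, -0.1679, 0.1082]
wrist_force: [-3.4, 2.0, 10.0]
```

Run:
```python
from h import *
import cv2
F=[]
for i in range(4):
    b=snapshot('side'); F.append(robot.get_obs()['wrist_force'])
print(np.round(F,1))
cv2.imwrite('pics/d9f.png',b[:,:,::-1])
d=cv2.imread('pics/d8f.png').astype(int)-b[:,:,::-1].astype(int)
print(np.abs(d)[165:230,200:290].mean())
```

```text
[[-4.2  2.1 10.3]
 [-3.1  0.9  9.9]
 [-2.6  1.1 10. ]
 [-3.6  1.6 10.1]]
1.6993732193732194
```

```bash
python3 -m creep '[{"slide":[0,-2,0],"roll":0,"grip":1},{"slide":[0,-6,0],"roll":0,"grip":1},{"slide":[0,-14,0],"roll":0,"grip":1},{"slide":[0,-28,0],"roll":0,"grip":1},{"slide":[0,-50,0],"roll":0,"grip":1},{"slide":[0,-75,0],"roll":0,"grip":1},{"slide":[0,-100,0],"roll":0,"grip":1},{"slide":[0,-125,0],"roll":0,"grip":1},{"slide":[0,-140,0],"roll":0,"grip":1},{"slide":[0,-150,0],"roll":0,"grip":1},{"slide":[0,-150,0],"roll":0,"grip":1},{"slide":[0,-150,0],"roll":0,"grip":1}]'
python3 - <<'E'
from h import *
import cv2
a=snapshot('scene');b=snapshot('side');print(robot.get_obs()['wrist_force'])
cv2.imwrite('pics/d10.png',cv2.resize(b[100:280,170:350,::-1],None,fx=3.3,fy=3.3,interpolation=cv2.INTER_CUBIC))
cv2.imwrite('pics/s10.png',cv2.resize(a[130:290,200:380,::-1],None,fx=3.7,fy=3.7,interpolation=cv2.INTER_CUBIC))
E
```

```text
time: 17.28
tool_pos: [0.6104, -0.1678, 0.2546]
ee_rot: [-1.571, -0.0, -0.129]
wrist_force: [-1.0, -0.4, 0.1]
width: 0.0003
[ 0.43511589  0.75926243 -0.22279654]
```

View pics/d10.png

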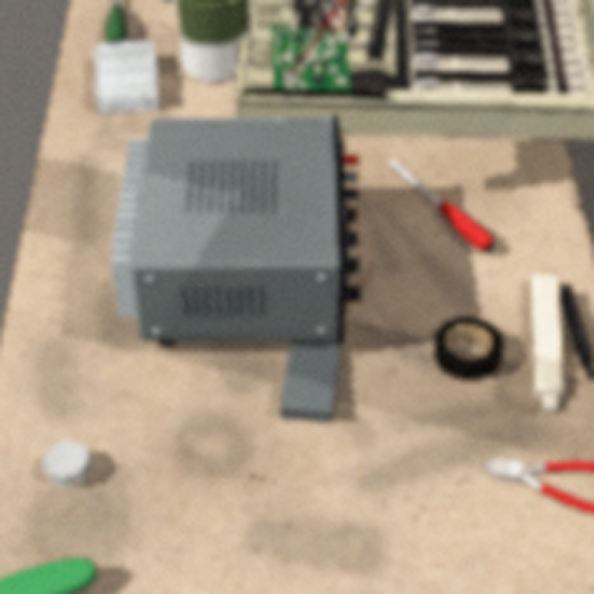

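View pics/s10.png

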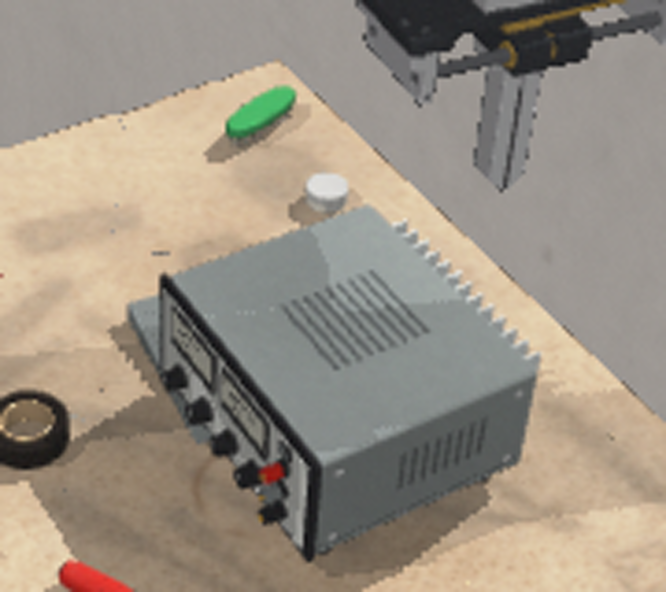

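```bash
python3 -c "
from bench import ticket
print(ticket.close_job())"
```

```text
the job is handed in; nothing more can be done
None
```

The job is done and handed in at about 17.5 s. The wedge is under the bare front left foot, and the case stands level and did not rock when pressed.

- **Wedge:** I pushed it in with the shut fingers until the resistance rose from about 2 N to a steady 5.6 N. That is past the 4 N that marks a firm case and below the 7 N at which it would slide. Its back ended about 75 mm outside the case's left side, as expected.
- **Rock check:** I then pressed on the top at the rear right corner with about 7 to 12 N for over a second. The contact height stayed at 108 mm, where it should be for a level case, to within 0.1 mm. There was also a sideways force of about 3 to 4 N during the press, so it was not perfectly straight down.
- **Last look:** With the arm about 15 cm above the case, the pictures showed the case and wedge unchanged from before the press. The tin and the screwdriver had not visibly moved.
- **Camera disagreement:** The scene and side cameras differed by about 5 to 10 mm on some case corners, so I used their average for the press point.

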